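# Load a block into a drill jig and clamp it

## Task

Load the small metal block into the drill jig for drilling, only pushing with the fingers: push the block up against the long fence at the near, open end of the jig, then, keeping it against the fence, slide it along into the corner under the bush plate until it is fully home against the end stop. Then swing the red-balled cam lever round clockwise as far as it goes, so that the block is clamped. Do not lift the block, and leave the other things on the desk alone.

Things in the scene. Friction and masses are not known exactly. Their poses are not given: they have to be found in the camera images.
- jig: Drill jig fixed to the desk: green base plate 115 mm (x) x 210 mm (y), 12 mm thick; origin at the centre of its underside, on the desk; its y axis points roughly towards the robot (yaw about 1.57). Jig coordinates below are in this frame, mm. Fence along the +x (left) edge; end stop, bush plate and cam clamp at the -y (far) end. The loading area is the bare plate at y = 0 to 100, x = -57 to 40
- fence (a point): Mid-length of the foot of the aluminium fence's inner face (it looks to -x), jig frame (40, 0, 12) mm. The fence runs straight along jig y from -103 to 103, is 14 mm thick, and its top is 18 mm above the plate
- stop (a point): Foot of the corner where the end stop meets the fence, jig frame (40, -70, 12) mm. The end stop's face looks to +y, x = 4 to 40, top 18 mm above the plate
- bush (a point): Centre of the drill bush's mouth, jig frame (29, -61, 47) mm, on a steel bush plate that roofs the corner: x = 12 to 54, y = -101 to -48, underside 18 mm and top 26 mm above the green plate. The corner is open towards +y and -x; the block slides in under the roof with 3 mm of headroom
- block: Small light-grey grooved metal block, loose on the jig, 22 (x) x 36 (y) x 15 mm high, 30 to 65 g; origin at the centre of its underside. Starts in the loading area, 77 mm or more in y from home, its long side within 0.4 rad of the fence's direction. Home, its long (y) side lies along the fence (either way round) and 14 mm of its length stand out from under the bush plate
- home (a point): Point fixed on the jig: where the block's origin is when the block is home (against fence and end stop): jig frame (29, -52, 12) mm, on the plate's top. Axes as the jig's
- pivot (a point): Point fixed on the jig: the vertical pivot of the cam clamp at the height of the plate's top, jig frame (4.4, -56, 12) mm. The brass cam round it is 10 mm in radius with a throw of 4 mm, and ends 14 mm above the plate; it faces the side of the block when the block is home
- clamp_ball (a point): Centre of the red ball (17 mm across) at the end of the cam lever, 51 mm from the pivot and 23 mm above the plate; the lever is an 8 mm round steel rod, about 19 mm above the plate near the pivot
- clamp (a joint): Angle of the cam lever, rad, growing clockwise seen from above: at 0 the lever points along jig -x (open, cam 2 mm or more clear of the block), at 1.571 along jig +y (closed, the cam presses the block to the fence, at dead centre); stop at 1.6. Starts at -0.35 to 0.25. Stiff hinge (0.06 N m): stays where left; about 1.2 N at the ball moves it, more as the cam bites
- wax: Bystander: orange-brown block 30 x 56 x 22 mm beyond the far end of the jig; origin at the centre of its underside
- tape: Bystander: roll of black tape, 46 mm across, 18 mm high, beyond the far end of the jig; origin at the centre of its underside
- brush: Bystander: small brush with wooden handle, 94 mm long, 21 mm thick, lying to the right of the jig (jig x about -120); origin under its centre. Right of it, fixed, stands the tall black leather case: world x = 0.33 to 0.70, y = 0.01 to 0.12, body 212 mm high with a handle on top (to about 250 mm): pass over it
There are look-alikes about, which are no part of the job. There is more than one size of the block; the job needs the larger.

How it is judged:
By the outcome, as a careful person would: the job done as asked, in the order asked, and still so for the second after the job is handed in, with the robot touching nothing.
It also fails if it takes over 69 s, if anything falls off the work surface, if the arm or the gripper's body presses on something with over 40 N, if the wrist force passes 120 N, or if a joint passes its speed limit or range.

## Robot

A 7-joint arm with a two-finger parallel gripper is mounted at the origin on a cart in front of the work surface, level with it; the furniture and walls round the work are solid. World frame = base frame: x ahead of the robot, y to its left, z up, the work surface at z = 0. Lengths are in m, angles in rad, forces in N, time in s.
With the tool pointing down it reaches from about 0.4 to 0.875 m from the base axis. Payload 6.5 kg.
Tool frame: the origin (TCP) lies at the very end of the fingers, on their centre line; the grasp point (between the pads) lies 19 mm behind it (bot.pinch_z is the distance from the TCP to the grasp point, in m); z points along the fingers, y is the line along which they close (so a half turn about z gives the same grasp; the last joint's range is limited). The gripper opens to 88 mm and grips with 3 to 60 N. Pads are 18 mm wide; open, the fingers measure 123 mm over their backs; the gripper's body (75 mm by 187 mm) begins 45 mm behind the grasp point.
Start: joints at [1.053, 0.536, -0.004, 1.538, 0.003, 1.067, -0.071], TCP at [0.284, -0.585, 0.239] pointing down, gripper open.
Joint ranges: [-2.7, 2.7], [-0.37, 2.16], [-1.27, 1.26], [0.24, 2.4], [-1.31, 4.45], [0.19, 1.91], [-2.76, 2.76]. Speed limits (rad/s): [2.39, 2.39, 3.14, 3.14, 3.14, 3.14, 3.14].

## Interface

Orientations are given as a unit quaternion [x, y, z, w].
In Python, from plant import status, viewer, order, bot gives the robot as it stands.
- The arm moves only by the shell command python3 -m handwheel 'ROWS' [OPENING]. ROWS is JSON, a list of rows, each a list of 6 numbers: the shift along the world's x, y, z in cm, then the turn, a rotation vector about the world's x, y, z in degrees. A call has exactly 5 rows; each row shifts and turns the commanded pose from where the row before left it; what a row does not reach is not made up. A row lasts 1/8 s, in which the tool goes at most 62.5 mm and 10.7 degrees, less where a joint would pass 70% of its speed; a pose out of reach is approached as far as the arm can. A call is refused whole if a number of a shift passes 6.25 or a number of a turn 10.7, either way. A call with a gripper value outside its range is refused whole. OPENING is the opening, from 0 (shut) to 1 (fully open), set as the call begins (- or left out, the last holds). The fingers move at their own pace and stop on an object; the grip force is fixed at half the most. Time passes only in rows, so rows that do not move let the fingers close, or fill a call up. It gives the time, the measured TCP pose, the force, the opening and the grip force at its end, in the units of the state.
- status.read_state(): the state, without advancing time (a new reading comes with each control period).
- viewer.camera(name): name is "scene" or "top" or "wrist"; returns the picture (400x640x3 uint8, blue, green, red); there is no depth.
- viewer.camera_info(name): a dict with "mtx" (3x3 intrinsics, pixels), "T" (4x4, takes a point from camera to world coordinates); the wrist camera has in their place "T_tool_cam" (4x4, takes a point from camera to tool coordinates, whose origin is the TCP and whose axes are the flange's). Camera axes: x right, y down, z forward; pixel columns grow to the right and rows downward; lengths in m; the calibration is good to about 2 mm. A picture is of the moment at which its call begins: read the wrist's pose just before it. camera_info takes no time and is no camera call.
- order.job_done(): hands the job in; it is judged then, once.
The state is a dict: "time_s": time; "joints": joint angles; "qd": joint speeds; "joint_efforts": joint torques, N m; "tcp_pos": TCP position; "tool_rot": TCP orientation; "ft_force": force on the tool from outside, world axes, zero at the start; "wrist_torque": the same for the moment, N m; "grip_width": opening from 0.0 (shut) to 1.0 (fully open); "grip_force": force on a finger pad.
Only numpy, scipy, OpenCV 4.12 (cv2) and the standard library are available. Lean on these libraries where they do the work, as an engineer would, in place of code of your own. Each camera call takes 0.05 s, during which the arm holds its last target. There are 200 camera calls.

## Working session

There is one attempt and no reset: what is moved stays moved. The work goes in short steps, Python scripts to look and compute and a shell command to move; the robot and the scene stay as the last step left them, time stands still between calls to the robot, and variables do not carry over. Pictures are saved under pics/ and viewed, at most 11 in all, crops included, and the job is handed in when it is done.

```bash
mkdir -p pics; ls; python3 - <<'E'
from plant import status, viewer, order, bot
import cv2
for n in("top","scene"):
    cv2.imwrite(f"pics/{n}0.png",viewer.camera(n))
    i=viewer.camera_info(n);print(n,i["mtx"],i["T"])
print(viewer.camera_info("wrist"));s=status.read_state();print(s)
E
```

```text
pics
top [[445.80425866   0.         328.0681944 ]
 [  0.         445.80425866 199.73828519]
 [  0.           0.           1.        ]] [[-0.00371264 -0.97974165  0.20023114  0.40371468]
 [-0.99998218  0.00270136 -0.00532352  0.29080368]
 [ 0.00467477 -0.20024733 -0.97973423  0.88753756]
 [ 0.          0.          0.          1.        ]]
scene [[481.82262951   0.         327.07466323]
 [  0.         481.82262951 200.66119599]
 [  0.           0.           1.        ]] [[-0.61998432 -0.68949777  0.3744493   0.25776038]
 [-0.78458505  0.54069148 -0.30344526  0.55163624]
 [ 0.00676328 -0.48191862 -0.87618988  0.78988261]
 [ 0.          0.          0.          1.        ]]
{'mtx': array([[356.05726331,   0.        , 317.65954505],
       [  0.        , 356.05726331, 199.30301712],
       [  0.        ,   0.        ,   1.        ]]), 'T_tool_cam': array([[ 4.35167221e-04, -9.53287539e-01, -3.02064029e-01,
         7.94586967e-02],
       [ 9.99999863e-01,  3.26947031e-04,  4.08829315e-04,
        -1.05193123e-03],
       [-2.90972954e-04, -3.02064166e-01,  9.53287551e-01,
        -1.46634700e-01],
       [ 0.00000000e+00,  0.00000000e+00,  0.00000000e+00,
         1.00000000e+00]])}
{'time_s': 0.1, 'joints': array([ 1.05284012,  0.5370644 , -0.00444391,  1.53875919,  0.00257022,
        1.06730031, -0.07117335]), 'qd': array([-0.00061814, -0.00258762,  0.00031421, -0.00199948, -0.00027169,
        0.0007806 , -0.00035727]), 'joint_efforts': array([ 1.48554653e-03, -5.72084427e+01,  9.93236080e-01, -2.52234936e+01,
       -5.62267983e-02,  1.33957062e-02,  4.21236678e-05]), 'tcp_pos': array([ 0.28351489, -0.5843002 ,  0.23794938]), 'tool_rot': array([ 9.74587628e-01,  2.24005297e-01, -2.11714513e-04, -7.32869250e-04]), 'ft_force': array([-0.33293066,  0.36965806, -0.55264134]), 'wrist_torque': array([-0.0015006 , -0.03877814,  0.00340345]), 'grip_force': 0.0, 'grip_width': 1.0021108786599446}
```

View pics/top0.png

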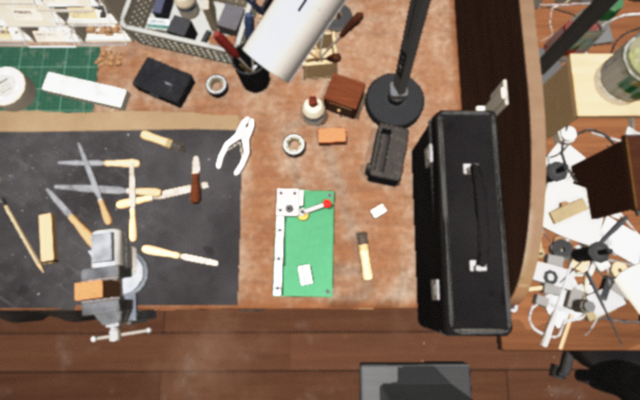

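View pics/scene0.png

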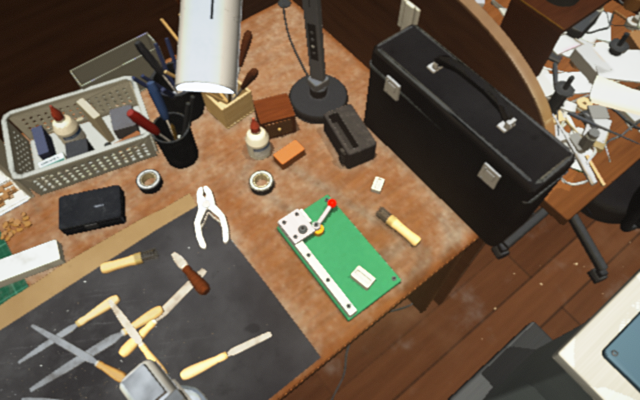

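```bash
cat > h.py <<'E'
import cv2,numpy as np
from plant import status,viewer
from scipy.spatial.transform import Rotation as R
def cam(n):
    i=viewer.camera_info(n)
    if n!="wrist": return i["mtx"],np.array(i["T"])
    s=status.read_state();T=np.eye(4);T[:3,:3]=R.from_quat(s["tool_rot"]).as_matrix();T[:3,3]=s["tcp_pos"]
    return i["mtx"],T@i["T_tool_cam"]
def ray(c,px,z):
    K,T=c;p=np.atleast_2d(px).astype(float)
    d=np.c_[p,np.ones(len(p))]@np.linalg.inv(K).T@T[:3,:3].T
    return T[:3,3]+d*((z-T[2,3])/d[:,2])[:,None]
def proj(c,P):
    K,T=c;q=(np.atleast_2d(P)-T[:3,3])@T[:3,:3]@K.T
    return q[:,:2]/q[:,2:]
def blobs(m,amin):
    cs=cv2.findContours(m.astype(np.uint8),cv2.RETR_EXTERNAL,cv2.CHAIN_APPROX_NONE)[0]
    return [c for c in cs if cv2.contourArea(c)>amin]
def green(im): 
    h=cv2.cvtColor(im,cv2.COLOR_BGR2HSV);return (h[...,0]>60)&(h[...,0]<90)&(h[...,1]>110)&(h[...,2]>60)
def red(im):
    h=cv2.cvtColor(im,cv2.COLOR_BGR2HSV);return ((h[...,0]<6)|(h[...,0]>174))&(h[...,1]>180)&(h[...,2]>120)
def white(im):
    h=cv2.cvtColor(im,cv2.COLOR_BGR2HSV);return (h[...,1]<60)&(h[...,2]>140)
def rect(P): 
    r=cv2.minAreaRect((P[:,:2]*1000).astype(np.float32));return r
E
python3 - <<'E'
from h import *
for n in("top","scene"):
    im=cv2.imread(f"pics/{n}0.png");c=cam(n)
    for b in blobs(green(im),2000):
        print(n,"green",b.mean((0,1)),rect(ray(c,b[:,0],.012)),cv2.boxPoints(rect(ray(c,b[:,0],.012))))
    for b in blobs(red(im),15): print("red",b.mean((0,1)),cv2.contourArea(b),ray(c,b.mean((0,1)),.035))
    for b in blobs(white(im),60):
        if (n=="top" and 250<b[:,0,0].mean()<400 and 180<b[:,0,1].mean()<310) or (n=="scene" and 270<b[:,0,0].mean()<410 and 160<b[:,0,1].mean()<330):
            print("white",b.mean((0,1)),rect(ray(c,b[:,0],.027)))
E
```

```text
red [326.89473684 203.21052632] 30.5 [[0.57105006 0.28848378 0.035     ]]
white [304.91666667 274.43333333] ((434.7828674316406, 330.90380859375), (38.81159591674805, 25.728872299194336), 11.044205665588379)
white [365.640625 264.421875] ((454.6851501464844, 214.922607421875), (56.235679626464844, 11.7289457321167), 7.37019681930542)
white [378.025 210.625] ((557.56103515625, 187.991943359375), (19.87347984313965, 30.819604873657227), 30.75050163269043)
white [286.58389262 233.17449664] ((498.61737060546875, 344.26409912109375), (93.88778686523438, 209.63449096679688), 88.9833755493164)
scene green [334.41513761 267.73623853] ((496.45599365234375, 333.68414306640625), (113.28710174560547, 205.6033477783203), 88.6020278930664) [[392.303   279.5655 ]
 [597.84515 274.54944]
 [600.609   387.8028 ]
 [395.06683 392.81885]]
red [331.81818182 202.54545455] 43.0 [[0.57213363 0.28592084 0.035     ]]
white [362.61111111 276.5       ] ((434.21270751953125, 330.1861877441406), (37.86459732055664, 24.4415283203125), 11.4390869140625)
white [317.08791209 252.83150183] ((499.9237060546875, 341.9157409667969), (93.46527862548828, 211.39735412597656), 86.93865966796875)
white [377.35897436 183.79487179] ((554.2868041992188, 192.23989868164062), (17.87934684753418, 29.875093460083008), 30.445865631103516)
```

```bash
python3 - <<'E'
from h import *
def tri(a,b):
    A=[];B=[]
    Ps=[]
    for n,p in(("top",a),("scene",b)):
        c=cam(n);o=c[1][:3,3];d=ray(c,p,0)[0]-o;d/=np.linalg.norm(d);M=np.eye(3)-np.outer(d,d);A.append(M);B.append(M@o)
    return np.linalg.solve(sum(A),sum(B))
print(tri((268,64),(208,88)),tri((385,155),(350,140)),tri((615,175),(600,90)))
E
python3 -m handwheel '[[1.4,5,2.4,0,0,8],[1.4,5,2.4,0,0,8],[1.4,5,2.4,0,0,8],[1.4,5,2.4,0,0,8],[1.4,5,2.4,0,0,8]]' 0
```

```text
[0.75622068 0.3813977  0.23700434] [0.66870994 0.16833777 0.02194996] [ 0.48713627 -0.14102678  0.21373833]
time_s: 0.72
tcp_pos: [0.3539, -0.3329, 0.3592]
tool_rot: [0.838, 0.546, -0.0, -0.0]
ft_force: [1.1, -0.4, 0.7]
grip_width: 0.455
grip_force: 0.0
```

```bash
python3 -m handwheel '[[1.4,5.8,0,0,0,5],[1.4,5.8,0,0,0,5],[1.4,5.8,0,0,0,5],[1.4,5.8,0,0,0,5],[1.4,5.8,0,0,0,4.2]]' &&
python3 -m handwheel '[[0.6,6,0,0,0,0],[0.6,6,0,0,0,0],[0.6,6,0,0,0,0],[0.6,6,-2,0,0,0],[0.6,4,-4,0,0,0]]'; python3 - <<'E'
from h import *
im=viewer.camera("wrist");c=cam("wrist");cv2.imwrite("pics/w1.png",im)
s=status.read_state();print(s["tcp_pos"],s["tool_rot"])
np.savez("w1.npz",K=c[0],T=c[1])
E
```

```text
time_s: 1.35
tcp_pos: [0.4237, -0.043, 0.3587]
tool_rot: [0.706, 0.708, -0.0, 0.0]
ft_force: [1.0, -1.1, 0.1]
grip_width: 0.003
grip_force: 0.0
time_s: 1.98
tcp_pos: [0.4543, 0.2375, 0.2995]
tool_rot: [0.706, 0.708, 0.002, 0.0]
ft_force: [0.9, -0.7, 0.4]
grip_width: 0.004
grip_force: 0.0
[0.45091025 0.24057419 0.29359147] [ 0.704304    0.70989184 -0.00104704 -0.00289242]
```

View pics/w1.png

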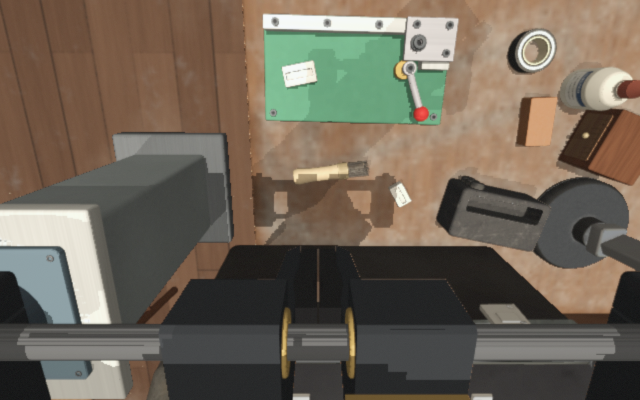

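```bash
cat > m.py <<'E'
from h import *
def measure(im,c,roi,blk=True):
    x0,x1,y0,y1=roi
    g=np.zeros(im.shape[:2],bool);g[y0:y1,x0:x1]=green(im)[y0:y1,x0:x1]
    b=max(blobs(g,500),key=cv2.contourArea);P=ray(c,b[:,0],.012)*1000
    r=cv2.minAreaRect(P[:,:2].astype(np.float32));
    bp=cv2.boxPoints(r);print("green",r);
    # edge lines: right edge (jig x=-57.5): lowest y world per x; near edge: lowest x
    X,Y=P[:,0],P[:,1];xa,xb=X.min(),X.max()
    def edge(lo,f):
        qx=np.arange(xa+15,xa+120,4);return np.array([(q,f(Y[abs(X-q)<3])) for q in qx])
    for nm,f in(("right",np.min),("fence",np.max)):
        e=edge(0,f);k=np.polyfit(e[:,0],e[:,1],1);print(nm,"slope",k[0],"y at x=450,500,550:",np.polyval(k,[450,500,550]),"res",np.std(e[:,1]-np.polyval(k,e[:,0])))
    print("near x",np.percentile(X,[0,1,3]))
    h=np.zeros(g.shape,np.uint8);cv2.fillPoly(h,[cv2.convexHull(b)],1)
    for w in blobs(white(im)&(h>0)&~g,80):
        print("white",w.mean((0,1)),rect(ray(c,w[:,0],.027)))
    for w in blobs(red(im),20): print("red",w.mean((0,1)),ray(c,w.mean((0,1)),.035)*1000)
    return P
E
python3 - <<'E'
from m import *
d=np.load("w1.npz");im=cv2.imread("pics/w1.png")
measure(im,(d["K"],d["T"]),(240,480,0,140))
E
```

```text
Traceback (most recent call last):
  File "m.py", line 5, in measure
    b=max(blobs(g,500),key=cv2.contourArea);P=ray(c,b[:,0],.012)*1000
ValueError: max() iterable argument is empty
```

```bash
python3 - <<'E'
import cv2
for n,p in(("w1",(350,90)),("top0",(315,250)),("w1",(298,74))):
    im=cv2.imread(f"pics/{n}.png");print(cv2.cvtColor(im,cv2.COLOR_BGR2HSV)[p[1]-1:p[1]+2,p[0]])
E
sed -i 's/(h\[...,0\]>60)&(h\[...,0\]<90)&(h\[...,1\]>110)/(h[...,0]>60)\&(h[...,0]<92)\&(h[...,1]>80)/;' h.py
python3 - <<'E'
from m import *
d=np.load("w1.npz");im=cv2.imread("pics/w1.png")
measure(im,(d["K"],d["T"]),(240,480,0,140))
E
```

```text
[[ 70  90 164]
 [ 70  91 163]
 [ 70  89 163]]
[[ 71 111 211]
 [ 71 111 211]
 [ 71 111 212]]
[[ 70   3 250]
 [ 60   3 250]
 [ 60   3 250]]
green ((491.6069641113281, 329.073486328125), (95.1324462890625, 204.23785400390625), 88.9013671875)
right slope -0.019718653227747306 y at x=450,500,550: [282.89646254 281.91052988 280.92459722] res 0.3542750884308594
fence slope -0.01810447219995211 y at x=450,500,550: [377.01758136 376.11235775 375.20713414] res 0.2805563000644306
near x [389.1329862  389.39394637 389.82977728]
white [431.87755102  66.10204082] ((574.853271484375, 343.60723876953125), (7.298601150512695, 25.041229248046875), 86.35149383544922)
white [299.14563107  73.32038835] ((428.9141845703125, 334.1397399902344), (37.050537109375, 23.211368560791016), 11.55999755859375)
white [413.89385475  70.54189944] ((557.4134521484375, 335.286376953125), (70.88044738769531, 30.897050857543945), 89.50593566894531)
red [420.64864865 113.40540541] [[563.84999374 293.38309023  35.        ]]
```

```bash
python3 -m handwheel '[[-0.5,1,-4,0,0,0],[-0.5,1,-4,0,0,0],[-0.6,1,-4,0,0,0],[0,1.4,-3.5,0,0,0],[0,0,-2,0,0,0]]';python3 -m handwheel '[[0,0,0,0,0,0],[0,0,0,0,0,0],[0,0,0,0,0,0],[0,0,0,0,0,0],[0,0,0,0,0,0]]'; python3 - <<'E'
from m import *
c=cam("wrist");im=viewer.camera("wrist");cv2.imwrite("pics/w2.png",im)
s=status.read_state();print(s["tcp_pos"],s["tool_rot"],s["ft_force"])
np.savez("w2.npz",K=c[0],T=c[1])
measure(im,c,(0,640,0,230))
E
```

```text
time_s: 2.65
tcp_pos: [0.4366, 0.2785, 0.1223]
tool_rot: [0.706, 0.708, -0.001, -0.001]
ft_force: [-0.2, 0.7, 0.1]
grip_width: 0.003
grip_force: 0.0
time_s: 3.28
tcp_pos: [0.4379, 0.2782, 0.1244]
tool_rot: [0.707, 0.708, 0.0, 0.0]
ft_force: [-0.1, -0.0, 0.3]
grip_width: 0.004
grip_force: 0.0
[0.43781455 0.27823547 0.12428964] [7.06607381e-01 7.07605800e-01 1.73934230e-04 9.96812696e-05] [ 0.67078537 -1.15816523 -0.20017685]
green ((485.5737609863281, 326.499267578125), (96.47029876708984, 182.1529998779297), 88.59894561767578)
right slope -0.0240296158578291 y at x=450,500,550: [279.47016575 278.26868496 277.06720417] res 0.25233150280064487
fence slope -0.021793791666427264 y at x=450,500,550: [375.04746384 373.95777426 372.86808468] res 0.18409191002000058
near x [393.74574441 394.07406365 394.3823599 ]
white [494.15929204 136.94690265] ((558.1314086914062, 324.0295104980469), (5.610249996185303, 38.58250045776367), 14.582146644592285)
white [312.17575758 127.15151515] ((434.6573791503906, 331.50946044921875), (36.774383544921875, 23.37701416015625), 11.079845428466797)
red [511.56701031 191.90721649] [[572.67302719 288.71248912  35.        ]]
```

View pics/w2.png

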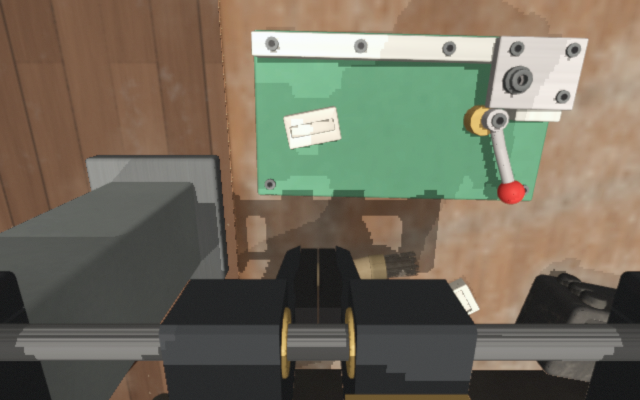

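```bash
python3 -m handwheel '[[-0.6,0.6,-3,0,0,-1.3],[0,0.6,-3,0,0,0],[0,0,-3,0,0,0],[0,0,-1.5,0,0,0],[0,0,0,0,0,0]]';python3 -m handwheel '[[0,0,0,0,0,0],[0,0.4,0,0,0,0],[0,0.4,0,0,0,0],[0,0,0,0,0,0],[0,0,0,0,0,0]]'
```

```text
time_s: 3.95
tcp_pos: [0.4312, 0.29, 0.0185]
tool_rot: [0.714, 0.7, -0.001, -0.0]
ft_force: [-0.1, 1.0, 0.2]
grip_width: 0.008
grip_force: 0.0
time_s: 4.58
tcp_pos: [0.4317, 0.2983, 0.0191]
tool_rot: [0.715, 0.7, 0.0, 0.0]
ft_force: [-0.5, -0.3, 0.5]
grip_width: 0.006
grip_force: 0.0
```

```bash
python3 -m handwheel '[[0,0.3,-0.25,0,0,0],[0,0.4,0,0,0,0],[0,0.4,0,0,0,0],[0,0.4,0,0,0,0],[0,0.4,0,0,0,0]]';python3 -m handwheel '[[0,0.4,0,0,0,0],[0,0.4,0,0,0,0],[0,0.4,0,0,0,0],[0,0.4,0,0,0,0],[0,0.4,0,0,0,0]]';python3 -m handwheel '[[0,0.3,0,0,0,0],[0,0.3,0,0,0,0],[0,0.2,0,0,0,0],[0,0,0,0,0,0],[0,0,0,0,0,0]]'; python3 - <<'E'
from m import *
c=cam("wrist");im=viewer.camera("wrist");cv2.imwrite("pics/w3.png",im)
np.savez("w3.npz",K=c[0],T=c[1])
E
```

```text
time_s: 5.2
tcp_pos: [0.4317, 0.3176, 0.0165]
tool_rot: [0.715, 0.7, -0.0, 0.0]
ft_force: [0.9, -0.7, 0.4]
grip_width: -0.0
grip_force: 0.1
time_s: 5.82
tcp_pos: [0.4317, 0.3375, 0.0165]
tool_rot: [0.715, 0.7, -0.0, 0.0]
ft_force: [-0.1, -0.3, 0.6]
grip_width: 0.002
grip_force: 0.1
time_s: 6.45
tcp_pos: [0.4317, 0.3422, 0.0162]
tool_rot: [0.715, 0.699, -0.002, 0.002]
ft_force: [-1.1, -7.1, 5.2]
grip_width: 0.005
grip_force: 3.7
```

View pics/w3.png

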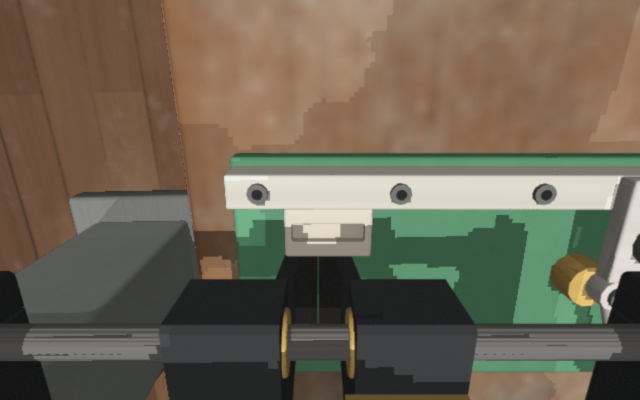

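```bash
python3 -m handwheel '[[0,-0.8,0,0,0,0],[0,-1.6,0,0,0,0],[-1.6,0,0,0,0,0],[-1.6,0,0,0,0,0],[-1.6,0,0,0,0,0]]';python3 -m handwheel '[[0,1,0,0,0,0],[0,1.5,0,0,0,0],[0,1.3,0,0,0,0],[0,0,0,0,0,0],[0,0,0,0,0,0]]'; python3 - <<'E'
from m import *
c=cam("wrist");im=viewer.camera("wrist");cv2.imwrite("pics/w4.png",im)
np.savez("w4.npz",K=c[0],T=c[1])
g=np.array([[200+0,0]]);
for w in blobs(white(im),300):
    print(w.mean((0,1)),cv2.boundingRect(w),rect(ray(c,w[:,0],.027)))
E
```

```text
time_s: 7.12
tcp_pos: [0.3818, 0.3219, 0.0167]
tool_rot: [0.714, 0.7, 0.0, -0.0]
ft_force: [-0.6, -0.0, -0.1]
grip_width: 0.005
grip_force: 0.0
time_s: 7.75
tcp_pos: [0.3838, 0.3589, 0.0163]
tool_rot: [0.715, 0.699, -0.0, 0.0]
ft_force: [-0.0, -0.6, 1.3]
grip_width: 0.003
grip_force: 0.0
[535.14265928 354.35872576] (474, 342, 143, 19) ((489.14923095703125, 319.51202392578125), (10.132699012756348, 65.61601257324219), 88.76768493652344)
[ 89.12542373 347.42372881] (18, 342, 142, 13) ((277.9002685546875, 325.7691650390625), (6.70756196975708, 65.38255310058594), 88.76768493652344)
[163.68627451 220.42857143] (90, 204, 141, 44) ((320.5789489746094, 385.4950256347656), (18.957786560058594, 55.5754280090332), 88.783203125)
[487.19652406 230.68048128] (345, 200, 295, 90) ((457.18365478515625, 373.29852294921875), (40.631107330322266, 123.39170837402344), 88.50395202636719)
[487.62        26.78666667] (460, 21, 56, 15) ((445.16864013671875, 456.7801513671875), (4.427368640899658, 19.0036678314209), 88.79872131347656)
[548.92307692  24.77622378] (521, 19, 56, 19) ((466.1259765625, 456.2808837890625), (5.550405025482178, 18.887004852294922), 89.98025512695312)
```

View pics/w4.png

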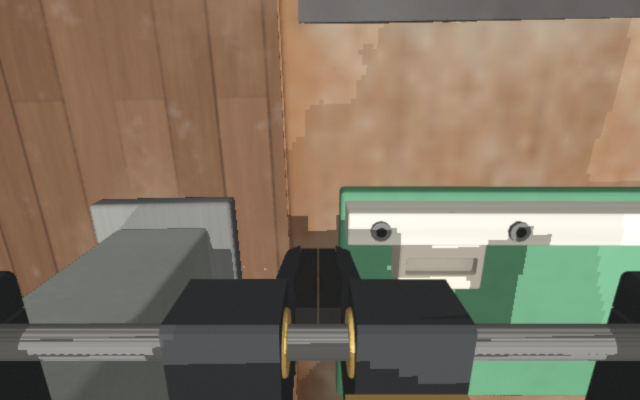

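```bash
python3 - <<'E'
from h import *
d=np.load("w4.npz");c=d["K"],d["T"]
print(ray(c,[(398,250),(483,246),(440,290),(440,246),(398,290),(483,290)],.027)*1000)
print(proj(c,[[.3838,.3679,.0163],[.3838,.3499,.0163],[.4013,.3679,.0163],[.42,.375,.030]]))
E
```

```text
[[418.2977626  372.55275378  27.        ]
 [453.7495924  373.63578489  27.        ]
 [437.51662174 352.96765867  27.        ]
 [435.7698047  374.01902464  27.        ]
 [419.20580106 353.35951692  27.        ]
 [456.26623584 352.56641008  27.        ]]
[[316.15043765 250.45096852]
 [317.00927348 285.40727067]
 [354.81270557 249.70128109]
 [404.02361238 247.69959371]]
```

```bash
python3 -m handwheel '[[0.7,0.15,0,0,0,0],[0.5,0,0,0,0,0],[0.5,0,0,0,0,0],[0.5,0,0,0,0,0],[0.5,0,0,0,0,0]]';python3 -m handwheel '[[0.6,-0.01,0,0,0,0],[0.6,0,0,0,0,0],[0.6,-0.01,0,0,0,0],[0.6,-0.01,0,0,0,0],[0.6,-0.01,0,0,0,0]]';python3 -m handwheel '[[0.6,-0.01,0,0,0,0],[0.6,-0.01,0,0,0,0],[0.6,-0.01,0,0,0,0],[0.6,-0.01,0,0,0,0],[0.6,-0.01,0,0,0,0]]'; python3 - <<'E'
from m import *
c=cam("wrist");im=viewer.camera("wrist");cv2.imwrite("pics/w5.png",im[100:])
np.savez("w5.npz",K=c[0],T=c[1])
E
```

```text
time_s: 8.43
tcp_pos: [0.4105, 0.3605, 0.0165]
tool_rot: [0.715, 0.7, -0.001, -0.0]
ft_force: [-2.8, -1.2, 2.0]
grip_width: 0.004
grip_force: 1.2
time_s: 9.05
tcp_pos: [0.4413, 0.3604, 0.0165]
tool_rot: [0.715, 0.7, 0.0, 0.0]
ft_force: [-1.5, -0.1, 0.6]
grip_width: 0.003
grip_force: 0.3
time_s: 9.68
tcp_pos: [0.4709, 0.3597, 0.0165]
tool_rot: [0.715, 0.7, -0.0, 0.0]
ft_force: [-1.7, -1.0, 1.0]
grip_width: 0.005
grip_force: 0.8
```

View pics/w5.png

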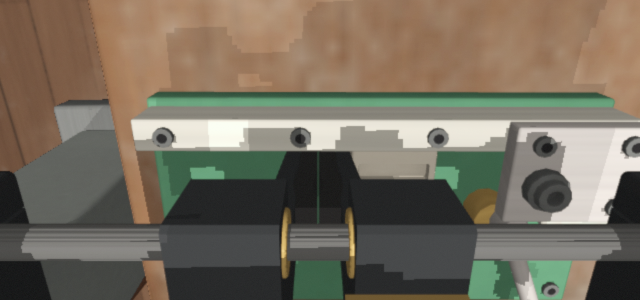

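```bash
python3 -m handwheel '[[0.6,-0.01,0,0,0,0],[0.6,-0.01,0,0,0,0],[0.6,-0.01,0,0,0,0],[0.6,-0.01,0,0,0,0],[0.6,-0.01,0,0,0,0]]';python3 -m handwheel '[[0.4,-0.01,0,0,0,0],[0.4,-0.01,0,0,0,0],[0.3,0,0,0,0,0],[0.3,0,0,0,0,0],[0,0,0,0,0,0]]'
```

```text
time_s: 10.35
tcp_pos: [0.5009, 0.3592, 0.0165]
tool_rot: [0.715, 0.7, -0.0, 0.0]
ft_force: [-3.4, -2.3, 2.0]
grip_width: 0.008
grip_force: 1.4
time_s: 10.98
tcp_pos: [0.5156, 0.3595, 0.0167]
tool_rot: [0.715, 0.699, 0.001, 0.0]
ft_force: [-0.9, -1.0, -0.6]
grip_width: 0.008
grip_force: 0.0
```

```bash
python3 -m handwheel '[[0.15,0,0,0,0,0],[0.15,0,0,0,0,0],[0.1,0,0,0,0,0],[0.1,0,0,0,0,0],[0,0,0,0,0,0]]'
```

```text
time_s: 11.6
tcp_pos: [0.5186, 0.3593, 0.0166]
tool_rot: [0.714, 0.7, -0.001, -0.0]
ft_force: [-5.5, -0.3, 5.7]
grip_width: 0.002
grip_force: 2.9
```

```bash
python3 -m handwheel '[[0.15,0,0,0,0,0],[0.15,0,0,0,0,0],[0,0,0,0,0,0],[0,0,0,0,0,0],[0,0,0,0,0,0]]'; python3 - <<'E'
from m import *
c=cam("wrist");im=viewer.camera("wrist");cv2.imwrite("pics/w6.png",im[100:])
np.savez("w6.npz",K=c[0],T=c[1])
E
```

```text
time_s: 12.22
tcp_pos: [0.5188, 0.3594, 0.0165]
tool_rot: [0.714, 0.7, -0.003, -0.001]
ft_force: [-12.0, -2.6, 11.6]
grip_width: 0.004
grip_force: 6.8
```

View pics/w6.png

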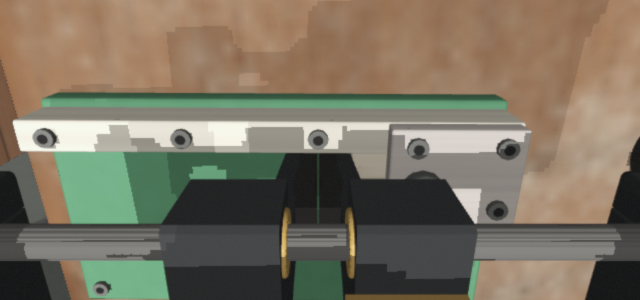

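```bash
python3 -m handwheel '[[-0.5,0,0,0,0,0],[-0.6,0,0.5,0,0,0],[0,0,2.5,0,0,0],[0,0,2.8,0,0,0],[0,0,0,0,0,0]]';python3 -m handwheel '[[2,-2,0,0,0,0],[2.5,-2.5,0,0,0,0],[2.5,-2,0,0,0,0],[2.4,-0.7,0,0,0,0],[0,0,0,0,0,0]]'; python3 - <<'E'
from m import *
for n in ("wrist","top","scene"):
    c=cam(n);im=viewer.camera(n)
    if n=="wrist": cv2.imwrite("pics/w7.png",im);np.savez("w7.npz",K=c[0],T=c[1])
    for w in blobs(red(im),12): print(n,w.mean((0,1)),cv2.contourArea(w),ray(c,w.mean((0,1)),.035)*1000)
print(status.read_state()["tcp_pos"])
E
```

```text
time_s: 12.9
tcp_pos: [0.5135, 0.3602, 0.0769]
tool_rot: [0.715, 0.699, 0.002, 0.001]
ft_force: [-0.3, -0.4, -0.1]
grip_width: 0.004
grip_force: 0.0
time_s: 13.52
tcp_pos: [0.6072, 0.2852, 0.0734]
tool_rot: [0.716, 0.698, -0.0, 0.001]
ft_force: [-0.4, 0.4, -0.4]
grip_width: 0.007
grip_force: 0.0
wrist [250.58333333 230.41666667] 382.0 [[570.18159485 288.85102349  35.        ]]
scene [330.58823529 203.11764706] 21.5 [[572.57893113 288.3716245   35.        ]]
[0.60400868 0.2880923  0.07399661]
```

View pics/w7.png

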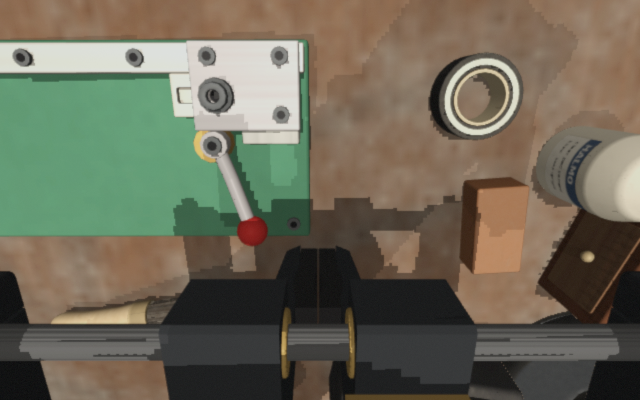

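```bash
python3 -m handwheel '[[0,0,-2,0,0,0],[0,0,-2,0,0,0],[0,0,-1,0,0,0],[0,0,0,0,0,0],[0,0,0,0,0,0]]';python3 -m handwheel '[[-0.8,-0.1,0,0,0,0],[-0.7,-0.1,0,0,0,0],[-0.7,-0.1,0,0,0,0],[-0.7,0,0,0,0,0],[-0.6,0,0,0,0,0]]'
```

```text
time_s: 14.3
tcp_pos: [0.606, 0.2874, 0.0249]
tool_rot: [0.715, 0.7, 0.0, 0.0]
ft_force: [-0.3, -0.6, 0.2]
grip_width: 0.005
grip_force: 0.0
time_s: 14.92
tcp_pos: [0.5702, 0.2841, 0.0246]
tool_rot: [0.715, 0.7, -0.0, 0.0]
ft_force: [2.4, -0.3, 0.2]
grip_width: 0.001
grip_force: 0.7
```

Pushing the lever (2.4 N). Continue along the arc.

```bash
python3 -m handwheel '[[-0.7,0,0,0,0,0],[-0.6,0.1,0,0,0,0],[-0.6,0.1,0,0,0,0],[-0.6,0.1,0,0,0,0],[-0.4,0.35,0,0,0,0]]';python3 -m handwheel '[[-0.35,0.35,0,0,0,0],[-0.3,0.4,0,0,0,0],[-0.3,0.4,0,0,0,0],[-0.5,0.5,0,0,0,0],[0,0,0,0,0,0]]'; python3 - <<'E'
from m import *
for n in ("wrist","top","scene"):
    c=cam(n);im=viewer.camera(n)
    for w in blobs(red(im),12): print(n,w.mean((0,1)),cv2.contourArea(w),ray(c,w.mean((0,1)),.035)*1000)
E
```

```text
time_s: 15.55
tcp_pos: [0.5415, 0.2909, 0.0247]
tool_rot: [0.715, 0.7, 0.0, 0.0]
ft_force: [2.3, -0.2, 1.8]
grip_width: 0.002
grip_force: 1.0
time_s: 16.18
tcp_pos: [0.5277, 0.3082, 0.0247]
tool_rot: [0.714, 0.7, 0.001, 0.0]
ft_force: [4.0, 0.5, -0.9]
grip_width: 0.004
grip_force: 1.6
wrist [262.75555556 254.77777778] 732.0 [[505.2211488  320.67268574  35.        ]]
scene [339.95238095 240.14285714] 41.5 [[506.2658601 320.6695054  35.       ]]
```

```bash
python3 -m handwheel '[[0.3,-0.4,0,0,0,0],[0,-0.8,0,0,0,0],[-1,0,0,0,0,0],[-0.9,0,0,0,0,0],[0,0,0,0,0,0]]';python3 -m handwheel '[[0,0.5,0,0,0,0],[0,0.5,0,0,0,0],[0,0.5,0,0,0,0],[0,0.4,0,0,0,0],[0,0.3,0,0,0,0]]';python3 -m handwheel '[[0,0.3,0,0,0,0],[0,0.2,0,0,0,0],[0,0.2,0,0,0,0],[0,0,0,0,0,0],[0,0,0,0,0,0]]'
```

```text
time_s: 16.95
tcp_pos: [0.5097, 0.2956, 0.0246]
tool_rot: [0.714, 0.7, -0.0, -0.0]
ft_force: [0.9, 0.3, -0.4]
grip_width: 0.004
grip_force: 0.0
time_s: 17.58
tcp_pos: [0.5083, 0.3154, 0.0235]
tool_rot: [0.714, 0.7, -0.004, -0.0]
ft_force: [-8.6, -7.1, 4.4]
grip_width: 0.004
grip_force: 4.4
time_s: 18.2
tcp_pos: [0.5078, 0.3216, 0.0232]
tool_rot: [0.714, 0.7, -0.005, 0.0]
ft_force: [-9.1, -7.4, 4.5]
grip_width: 0.005
grip_force: 4.8
```

```bash
python3 - <<'E'
from m import *
for n in ("wrist","top","scene"):
    c=cam(n);im=viewer.camera(n);
    if n=="wrist": cv2.imwrite("pics/w8.png",im)
    for w in blobs(red(im),12): print(n,w.mean((0,1)),cv2.contourArea(w),ray(c,w.mean((0,1)),.035)*1000)
E
```

```text
wrist [305.94392523 242.71028037] 1055.5 [[503.90809278 340.00793211  35.        ]]
scene [330.58823529 247.76470588] 17.5 [[505.11251864 342.07028261  35.        ]]
```

View pics/w8.png

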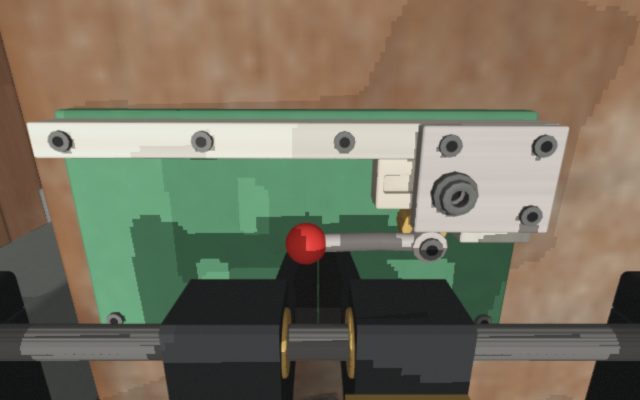

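```bash
python3 -m handwheel '[[0,0.15,0,0,0,0],[0,0.15,0,0,0,0],[0,0.15,0,0,0,0],[0,0,0,0,0,0],[0,0,0,0,0,0]]';python3 -m handwheel '[[0,0.15,0,0,0,0],[0,0.15,0,0,0,0],[0,0,0,0,0,0],[0,0,0,0,0,0],[0,0,0,0,0,0]]'
```

```text
time_s: 18.98
tcp_pos: [0.5077, 0.322, 0.0229]
tool_rot: [0.715, 0.699, -0.008, 0.002]
ft_force: [-10.4, -17.1, 10.7]
grip_width: 0.005
grip_force: 9.4
time_s: 19.6
tcp_pos: [0.5076, 0.3223, 0.0228]
tool_rot: [0.715, 0.699, -0.01, 0.003]
ft_force: [-12.1, -22.1, 16.4]
grip_width: 0.002
grip_force: 12.6
```

```bash
python3 -m handwheel '[[0,-0.6,0,0,0,0],[0,-1,0,0,0,0],[0,-1.5,0.5,0,0,0],[0,-1,3,0,0,0],[0,-1,4,0,0,0]]';python3 -m handwheel '[[0,-1,4,0,0,0],[0,-1,3,0,0,0],[0,0,0,0,0,0],[0,0,0,0,0,0],[0,0,0,0,0,0]]'; python3 - <<'E'
from m import *
c=cam("wrist");im=viewer.camera("wrist");cv2.imwrite("pics/w9.png",im)
for w in blobs(red(im),12): print(w.mean((0,1)),ray(c,w.mean((0,1)),.035)*1000)
print(proj(c,[[.5583,.3358,.035]]))
E
```

```text
time_s: 20.23
tcp_pos: [0.5113, 0.2797, 0.1001]
tool_rot: [0.715, 0.699, -0.0, -0.0]
ft_force: [1.0, 0.2, 1.1]
grip_width: 0.003
grip_force: 0.0
time_s: 20.85
tcp_pos: [0.5106, 0.2606, 0.1685]
tool_rot: [0.714, 0.7, -0.001, -0.0]
ft_force: [-0.2, 0.6, -0.8]
grip_width: 0.006
grip_force: 0.0
[306.86046512  88.06976744] [[504.41703156 339.29562833  35.        ]]
[[378.54793097  91.41997409]]
```

View pics/w9.png

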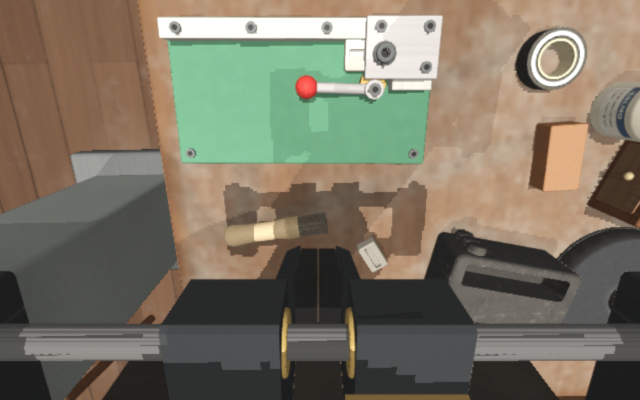

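```bash
python3 -c "
from plant import order;print(order.job_done())"
```

```text
the job is handed in; nothing more can be done
None
```

The block is home against the fence and end stop, the cam lever is swung clockwise to its stop so the block is clamped, and the job was handed in at about 21 s with the arm clear; no verdict came back.

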